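Vent the gas manifold and press the pressure logger onto its nipple

ROBOT

A 6-joint arm with a two-finger parallel gripper is mounted at the origin on a cart in front of the work surface, level with it; the furniture and walls round the work are solid. World frame = base frame: x ahead of the robot, y to its left, z up, the work surface at z = 0. Lengths are in m, angles in rad, forces in N, time in s.
With the tool pointing down it reaches from about 0.325 to 0.875 m from the base axis. Payload 4.4 kg.
Tool frame: the origin (TCP) lies at the very end of the fingers, on their centre line; the grasp point (between the pads) lies 19 mm behind it; z points along the fingers, y is the line along which they close (so a half turn about z gives the same grasp; the last joint's range is limited). The gripper opens to 85 mm and grips with 20 to 120 N. Pads are 22 mm wide; open, the fingers measure 114 mm over their backs; the gripper's body (76 mm by 85 mm) begins 54 mm behind the grasp point. The pads swing forward as they close: fully open they stand 13 mm farther back than shut.
Start: joints at [1.198, 0.207, 1.542, -0, 1.393, -0.15], TCP at [0.127, 0.561, 0.231] pointing down, gripper open.
Joint ranges: [-2.73, 2.73], [-0.86, 2.22], [0.23, 2.46], [-1.11, 4.25], [0.08, 2.63], [-2.82, 2.82]. Speed limits (rad/s): [2.79, 2.79, 3.14, 3.14, 3.14, 3.14].

INTERFACE

Orientations are given as a rotation vector (axis times angle).
In Python, from station import r, claw, solver, viewer, telemetry gives the robot as it stands. The module is installed in compiled form; this text tells all that it offers. Calls block until the motion is done:
- r.move_to(position, orientation): joint-space move of the TCP to a pose.
- r.line_to(position, vel=0.15, orientation=None): straight line of the TCP; orientation=None keeps the orientation; vel is the mean speed in m/s.
- r.movej(angles): joint-space move.
- claw.set_gripper(opening, strength=None): finger opening in m; strength is the grip in N (None keeps the last); returns when the fingers have stopped.
- r.dwell(seconds).
- solver.inverse_kinematics(position, orientation): joint angles nearest the present ones, or None.
- viewer.read_camera(name): name is "scene" or "side" or "wrist"; returns the picture (480x640x3 uint8, blue, green, red); there is no depth.
- viewer.camera_params(name): a dict with "camera_matrix" (3x3 intrinsics, pixels), "R" (3x3) and "t" (3): a world point X has camera coordinates R X + t; the wrist camera has in their place "tool_from_camera" (4x4, takes a point from camera to tool coordinates, whose origin is the TCP and whose axes are the flange's). Camera axes: x right, y down, z forward; pixel columns grow to the right and rows downward; lengths in m; the calibration is good to about 2 mm. A picture is of the moment at which its call begins: read the wrist's pose just before it. camera_params takes no time and is no camera call.
A pose or a line that the arm cannot do raises r.Unreachable and nothing moves.
- r.sign_off(): hands the job in; it is judged then, once.
Readings, each from a call of its own:
- telemetry.get_clock(): time.
- telemetry.get_qpos(): joint angles.
- telemetry.get_joint_velocities(): joint speeds.
- telemetry.get_joint_torque(): joint torques, N m.
- telemetry.get_ee_pos(): TCP position.
- telemetry.get_orientation(): TCP orientation.
- telemetry.get_contact_force(): force on the tool from outside, world axes, zero at the start.
- telemetry.get_torque(): the same for the moment, N m.
- telemetry.get_grip_width(): finger opening in m.
- telemetry.get_gripper_force(): force on a finger pad.
Only numpy, scipy, OpenCV 4.12 (cv2) and the standard library are available. Lean on these libraries where they do the work, as an engineer would, in place of code of your own. Each camera call takes 0.05 s, during which the arm holds its last target. There are 200 camera calls.

TASK

Get the gas manifold ready and take a leak reading: press the red mushroom vent fully down and let it spring back up, then turn it clockwise (seen from above) to its stop to close it. Then take the white and blue pressure logger out of its black dock, press its steel mouth squarely onto the leaning brass nipple until it snaps over the steel balls and sits fully home, and keep holding it there against the nipple's spring: the program finishes while the logger is still gripped and pressed home. Leave the timer, dropper bottle and cooler box undisturbed.

Things in the scene. Friction and masses are not known exactly. Their poses are not given: they have to be found in the camera images.
- manifold: gas manifold, fixed to the worktop: aluminium block 90 x 150 mm, top 45 mm above the worktop, on a dark foot plate 120 x 170 x 6 mm. Origin under its centre on the worktop; z up, -x is the side with three blanked brass ports (faces roughly to the robot), the block is long in y. The vent stands on its top at local (0, +45 mm), the nipple near local (0, -45 mm), leaning to local -x
- vent_top (a point): centre of the top of the red mushroom vent, 97.5 mm above the worktop when up. The vent is a round cap, 44 mm across, its top 78 mm above the worktop, with an upright grip bar on it 12 mm thick, 38 mm long, 19 mm high (78 to 97.5 mm above the worktop). Its x axis runs along the bar (a white dash marks the +x end), z up; it turns with the vent
- vent_push (a joint): how far the vent is pressed down, m: 0 up, 0.006 fully down. It springs back; it needs about 2.5 N to start and 5.5 N to be fully down
- vent_turn (a joint): turn of the vent, rad, growing clockwise seen from above: starts at 0 to 0.25 (bar roughly along the manifold's x), 1.4 at its stop = closed. Stiff by friction (about 0.05 N m), stays where it is left; can be turned in one grasp of the bar
- nipple_seat (a point): centre of the flat brass shoulder (29 mm across) round the foot of the nipple, where the logger's mouth comes to rest. z axis points outward along the nipple, 30 degrees from vertical, leaning to the manifold's -x. The stem, 13 mm across, rises 25 mm above this point along z, with a coned tip; out of the tip stands the valve pin, 7 mm across, 8 mm more. Four sprung steel balls stand out of the stem to a radius of about 10 mm, centred 11 mm above this point
- nipple_valve (a joint): how far the valve pin is pressed in, m: 0 out, about 0.0075 with the logger fully home (mouth on the shoulder). Spring: 5 N to start, 13 N at 0.007; pushes the logger out of home when let go. The logger meets the pin with its mouth 7.5 mm above the shoulder; the slippery balls resist by a few N from 13 to 9 mm and snap out behind the lip by 4 mm, then the full spring is felt
- logger_mid (a point): middle of the pressure logger, loose, about 150 g, 84 mm tall, which stands upright, mouth down, in the dock; this point is on its axis, 42 mm above its mouth. z axis runs along the logger from mouth to grip. Steel sleeve 34 mm across, 0 to 25 mm above the mouth, then a blue flange 36 mm across to 36 mm, a shoulder on which fingertips can push; above that the round white grip, 26 mm across, 36 to 84 mm above the mouth. Round, so any turn about z is the same
- logger_mouth (a point): centre of the logger's mouth, at its lower end: flared opening 20 mm across, then a lip 16 mm across from 2 to 5 mm deep, then a bore 22 mm across with its roof 25.5 mm above the mouth. z axis as logger_mid
- dock: black round dock, fixed: disc 68 mm across and 6 mm thick with an upstanding ring, about 54 mm across outside and 18 mm high in all, open at the top (about 44 mm inside); the logger stands on the disc inside the ring. Origin under its centre
- timer: white timer, 54 x 62 x 62 mm, loose bystander; origin under its centre
- dropper: small white dropper bottle, 38 mm across, 90 mm tall, loose bystander; origin under its centre
- cooler: low blue cooler box with clear lid, 74 x 107 x 38 mm, loose bystander; origin under its centre
There are look-alikes about, which are no part of the job. What is shaped like the part that bears logger_mid but orange or turquoise is not meant.

How it is judged:
By the outcome, as a careful person would: the job done as asked, in the order asked, and still so for the second after the job is handed in, while the arm keeps its last pose, push and grip.
It also fails if it takes over 51 s, if anything falls off the work surface, if the arm or the gripper's body presses on something with over 40 N, if the wrist force passes 120 N, or if a joint passes its speed limit or range.

## Working session

There is one attempt and no reset: what is moved stays moved. The work goes in short steps, each a Python script; the robot and the scene stay as the last script left them, time stands still between calls to the robot, and variables do not carry over. Pictures are saved under pics/ and viewed, at most 10 in all, crops included, and the job is handed in when it is done.

```bash
mkdir -p pics; python3 - <<'E'
from station import r,claw,solver,viewer,telemetry as T
import cv2,numpy as np
for n in("scene","side","wrist"):
    cv2.imwrite(f"pics/{n}0.png",viewer.read_camera(n)); p=viewer.camera_params(n)
    print(n,{k:np.round(v,4).tolist() for k,v in p.items()})
print(T.get_clock(),T.get_ee_pos(),T.get_orientation())
E
```

```text
scene {'camera_matrix': [[593.8064, 0.0, 316.1317], [0.0, 593.8064, 246.1882], [0.0, 0.0, 1.0]], 'R': [[0.5, -0.866, -0.0091], [-0.6743, -0.3826, -0.6316], [0.5435, 0.322, -0.7752]], 't': [-0.1478, 0.4841, 0.9874]}
side {'camera_matrix': [[533.5078, 0.0, 318.259], [0.0, 533.5078, 239.1892], [0.0, 0.0, 1.0]], 'R': [[-0.9169, -0.3987, 0.0191], [-0.2605, 0.5614, -0.7855], [0.3025, -0.7251, -0.6186]], 't': [0.5434, 0.1269, 1.2344]}
wrist {'camera_matrix': [[421.1721, 0.0, 322.5901], [0.0, 421.1721, 239.2902], [0.0, 0.0, 1.0]], 'tool_from_camera': [[-0.0004, -0.9643, -0.2647, 0.0675], [1.0, -0.0005, 0.0003, 0.0002], [-0.0004, -0.2647, 0.9643, -0.1428], [0.0, 0.0, 0.0, 1.0]]}
0.15 [0.12627641 0.56034545 0.23036559] [-3.47658324e-01 -3.12181203e+00  2.76612128e-03]
```

View pics/scene0.png

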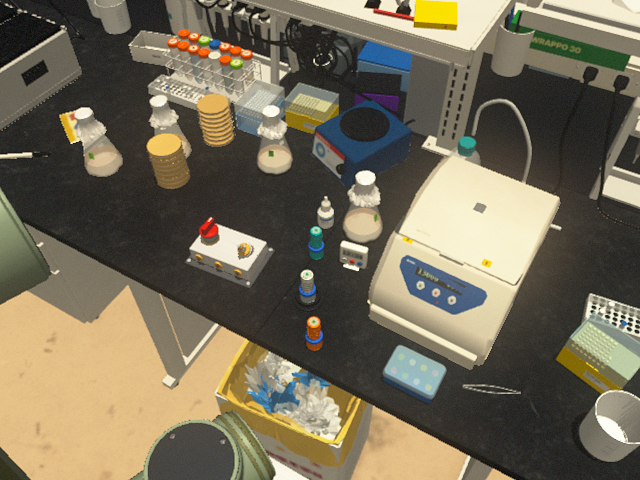

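View pics/side0.png

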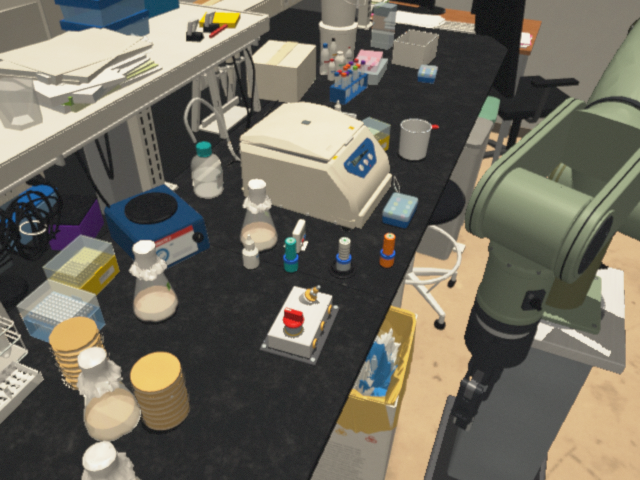

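The scene view shows three logger-shaped parts: white/blue in the black dock at (307,287), turquoise at (316,243) and orange at (314,333). The white dropper at (326,212) is another possible mix-up. I choose (307,287), which is side (344,253). The red vent is at scene (208,230), side (292,318), and the nipple at scene (244,250), side (312,295).

```bash
cat > h.py <<'E'
from station import r,claw,solver,viewer,telemetry as T
import cv2,numpy as np
from scipy.spatial.transform import Rotation as Ro
CP={n:viewer.camera_params(n) for n in("scene","side","wrist")}
def ray(n,uv,pose=None):
    p=CP[n]; K=p["camera_matrix"]
    d=np.linalg.solve(K,[uv[0],uv[1],1.])
    if n=="wrist":
        M=pose@np.array(p["tool_from_camera"]); return M[:3,3],M[:3,:3]@d/np.linalg.norm(d)
    R=np.array(p["R"]); return -R.T@p["t"],R.T@d/np.linalg.norm(d)
def tri(rays):
    A=np.zeros((3,3));b=np.zeros(3)
    for o,d in rays:
        P=np.eye(3)-np.outer(d,d);A+=P;b+=P@o
    x=np.linalg.solve(A,b); return x,max(np.linalg.norm((np.eye(3)-np.outer(d,d))@(x-o)) for o,d in rays)
def plane(o,d,z): return o+d*(z-o[2])/d[2]
def pose():
    M=np.eye(4);M[:3,:3]=Ro.from_rotvec(T.get_orientation()).as_matrix();M[:3,3]=T.get_ee_pos();return M
def snap(f):
    M=pose();im=viewer.read_camera("wrist");cv2.imwrite(f"pics/{f}.png",im);np.save(f"pics/{f}.npy",M);return im,M
def down(yaw): # tool x axis at yaw in the world, z down
    return (Ro.from_euler('z',yaw)*Ro.from_euler('x',np.pi)).as_rotvec()
E
python3 - <<'E'
from h import *
for k,a,b in(("logger grip top",(308,273),(344,240)),("vent",(208,228),(292,318)),("nipple",(244,250),(312,294)),
 ("turq top",(316,230),(291,239)),("orange",(314,320),(389,236)),("timer",(354,244),(300,224)),("cooler",(415,370),(401,206))):
    print(k,*[np.round(v,4) for v in tri([ray("scene",a),ray("side",b)])])
M=pose();print(np.round(M,3)); print(np.round(down(0),2))
E
```

```text
logger grip top [0.4773 0.1245 0.0917] 0.0021
vent [0.4842 0.3848 0.0788] 0.001
nipple [0.483  0.2898 0.0611] 0.0008
turq top [0.59   0.1698 0.0885] 0.0008
orange [0.3889 0.0591 0.0862] 0.0021
timer [0.6075 0.0855 0.0707] 0.0021
cooler [ 0.4153 -0.1487  0.0341] 0.0024
[[-0.975  0.22  -0.001  0.126]
 [ 0.22   0.975 -0.002  0.56 ]
 [ 0.    -0.002 -1.     0.23 ]
 [ 0.     0.     0.     1.   ]]
[3.14 0.   0.  ]
```

```bash
python3 - <<'E'
from h import *
o=down(np.pi)
r.move_to([0.43,0.30,0.27],o); snap("w1"); print(T.get_clock(),T.get_qpos())
r.line_to([0.43,0.22,0.27],vel=0.2); snap("w2"); print(T.get_clock(),np.round(pose(),3))
E
```

```text
1.6917 [ 4.45693864e-01  6.96823137e-02  1.61602037e+00  3.30605780e-04
  1.45618838e+00 -1.12652874e+00]
2.2917 [[-1.    -0.001  0.     0.43 ]
 [-0.001  1.     0.001  0.221]
 [-0.     0.001 -1.     0.27 ]
 [ 0.     0.     0.     1.   ]]
```

View pics/w1.png

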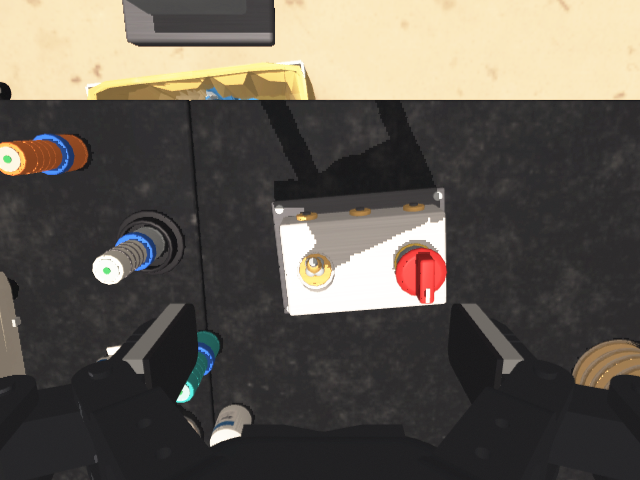

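View pics/w2.png

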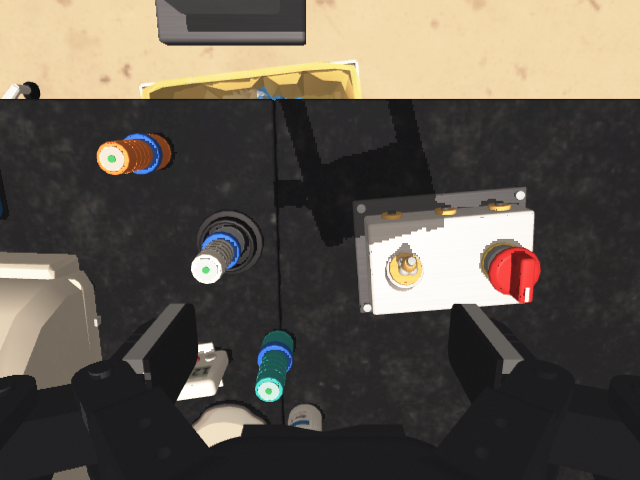

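The w1 view shows the logger's top dot at (107,271), in the black dock, with orange at (10,158) and turquoise at (185,392). The nipple is at (316,268) and the vent bar at (427,275). In w2 the same things are at (206,270), (407,266) and (523,275). Next I measure these and take a close crop to check the choice.

```bash
python3 - <<'E'
from h import *
def big(m,roi):
    x0,y0,x1,y1=roi; z=np.zeros_like(m); z[y0:y1,x0:x1]=m[y0:y1,x0:x1]
    c=max(cv2.findContours(z,cv2.RETR_EXTERNAL,cv2.CHAIN_APPROX_NONE)[0],key=cv2.contourArea); return c
def cen(c): m=cv2.moments(c); return np.array([m['m10'],m['m01']])/m['m00']
out={}
for f,dx in(("w1",0),("w2",98)):
    im=cv2.imread(f"pics/{f}.png");M=np.load(f"pics/{f}.npy");h=cv2.cvtColor(im,cv2.COLOR_BGR2HSV)
    g=cv2.inRange(h,(45,80,60),(80,255,255))
    c=big(g,(95+dx-20,255,95+dx+50,290)); out.setdefault("dot",[]).append(ray("wrist",cen(c),M)); print(f,"dot",cen(c),cv2.contourArea(c))
    wh=cv2.inRange(h,(0,0,200),(180,40,255))
    c=big(wh,(270+dx-20,190,470+dx,320)); rc=cv2.minAreaRect(c)
    P=np.array([plane(*ray("wrist",p,M),.045) for p in cv2.boxPoints(rc)])
    print("block corners px",np.round(cv2.boxPoints(rc),1).tolist(),"\n",np.round(P,4),"c",P.mean(0))
    rd=cv2.inRange(h,(0,150,60),(8,255,255))|cv2.inRange(h,(172,150,60),(180,255,255))
    c=big(rd,(380+dx-5,230,470+dx,320)); print("red",cen(c),cv2.boundingRect(c),cv2.contourArea(c))
a,b=out["dot"];print("dot",tri([a,b]))
i1=cv2.imread("pics/w1.png");i2=cv2.imread("pics/w2.png")
cr=lambda im,x,y,w:cv2.resize(im[y-w:y+w,x-w:x+w],(390,390),interpolation=cv2.INTER_CUBIC)
# 78px crops x5 : nipple and vent, each in both views
A=lambda im,x,y:cv2.resize(im[y-30:y+30,x-40:x+40],(400,300),interpolation=cv2.INTER_CUBIC)
cv2.imwrite("pics/crop1.png",np.vstack([np.hstack([A(i1,316,268),A(i1,420,275)]),np.hstack([A(i2,407,266),A(i2,220,255)])]))
E
```

```text
w1 dot [106.12578616 270.40251572] 26.5
block corners px [[279.20001220703125, 224.5], [443.5, 211.89999389648438], [450.5, 302.8999938964844], [286.20001220703125, 315.5]] 
 [[0.4491 0.2621 0.045 ]
 [0.4375 0.4086 0.045 ]
 [0.5251 0.4219 0.045 ]
 [0.5381 0.2664 0.045 ]] c [0.48745738 0.33976802 0.045     ]
red [420.65050287 271.99030172] (396, 248, 51, 55) 1856.0
w2 dot [205.12578616 269.59748428] 26.5
block corners px [[366.0, 223.5], [532.9000244140625, 210.3000030517578], [540.0999755859375, 301.1000061035156], [373.20001220703125, 314.29998779296875]] 
 [[0.449  0.2603 0.045 ]
 [0.437  0.4084 0.045 ]
 [0.5243 0.4268 0.045 ]
 [0.5378 0.2695 0.045 ]] c [0.48703037 0.34123909 0.045     ]
red [515.22893906 272.77543093] (488, 247, 53, 56) 2059.5
dot (array([0.47607447, 0.12652275, 0.09173893]), np.float64(2.267202898500795e-05))
```

View pics/crop1.png

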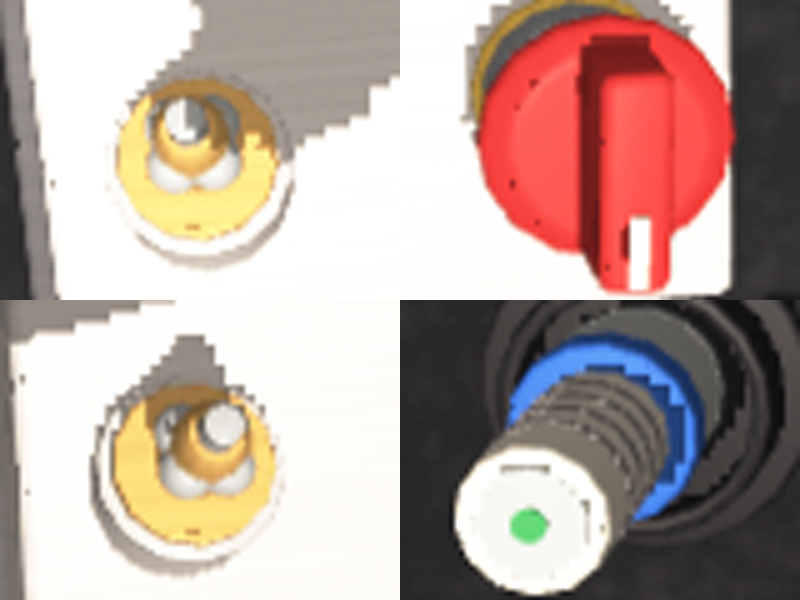

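The crop confirms a white grip and blue flange inside the black dock. The nipple's pin tip is at w1 (312.6,261.8) and w2 (411.6,261.0), and its shoulder centre at (315.2,270.0) and (406.0,268.6). The vent bar's top centre is at w1 (427.4,281.4), with its dash at the far end.

```bash
python3 - <<'E'
from h import *
M1,M2=np.load("pics/w1.npy"),np.load("pics/w2.npy")
t=lambda a,b:tri([ray("wrist",a,M1),ray("wrist",b,M2)])
pin,e=t((312.6,261.8),(411.6,261));sh,e2=t((315.2,270),(406,268.6))
print("pin",pin,e,"shoulder",sh,e2,"axis",(pin-sh)/np.linalg.norm(pin-sh),np.linalg.norm(pin-sh))
d=[]
for f,x0,M in(("w1",410,M1),("w2",505,M2)):
    im=cv2.imread(f"pics/{f}.png");h=cv2.cvtColor(im,cv2.COLOR_BGR2HSV)
    w=cv2.inRange(h,(0,0,200),(180,60,255));z=np.zeros_like(w);z[285:302,x0:x0+30]=w[285:302,x0:x0+30]
    n,l,s,c=cv2.connectedComponentsWithStats(z); print(f,[(s[i].tolist(),c[i].round(1).tolist()) for i in range(1,n)])
print("bar c at .0975",plane(*ray("wrist",(427.4,281.4),M1),.0975))
yaw=np.radians(4.4);R=Ro.from_euler('z',yaw).as_matrix();c=np.array([.4872,.3405,0])
print("from block: vent",c+R@[0,.045,.0975],"seat nominal",c+R@[0,-.045,.045])
a=np.array([-.5,0,.866]);print("lean axis",R@a,"tilted pin base est",pin-.033*(R@a))
E
```

```text
pin [0.46926545 0.2930059  0.09039835] 7.23465641198336e-05 shoulder [0.48559035 0.29457459 0.06319484] 0.00020257789386789453 axis [-0.51393246 -0.04938469  0.85640795] 0.03176466218183493
w1 [([426, 289, 4, 13, 52], [427.5, 295.0]), ([434, 288, 6, 14, 70], [436.7, 295.6]), ([410, 295, 10, 7, 50], [413.6, 298.6])]
w2 [([525, 288, 4, 14, 51], [526.5, 294.6]), ([505, 295, 13, 7, 66], [509.6, 298.6])]
bar c at .0975 [0.48325237 0.38467093 0.0975    ]
from block: vent [0.48374764 0.38536737 0.0975    ] seat nominal [0.49065236 0.29563263 0.045     ]
lean axis [-0.49852638 -0.03835951  0.866     ] tilted pin base est [0.48571682 0.29427176 0.06182035]
```

```bash
python3 - <<'E'
from h import *
o=down(np.pi); V=np.array([.4835,.385])
claw.set_gripper(0.0,40)
r.move_to([*V,.125],o); r.line_to([*V,.102],vel=.08)
z=.0985
while True:
    r.line_to([*V,z],vel=.04); F=T.get_contact_force(); print(round(z,4),T.get_ee_pos()[2].round(4),F.round(1))
    if F[2]>9 or z<.087: break
    z-=.0015
r.line_to([*V,.125],vel=.1); print(T.get_clock())
claw.set_gripper(.045); r.line_to([*V,.083],vel=.1); print(T.get_contact_force().round(1))
claw.set_gripper(.0,40); print(T.get_grip_width(),T.get_gripper_force(),T.get_contact_force().round(1),T.get_clock(),T.get_qpos().round(3))
E
```

```text
0.0985 0.0985 [0.1 0.6 0.1]
0.097 0.0976 [-0.2 -0.3  2.5]
0.0955 0.0959 [ 0.1 -0.7  3.3]
0.094 0.0943 [0. 1. 3.]
0.0925 0.0928 [0.7 0.8 4.5]
0.091 0.0915 [0.4 0.8 5.5]
0.0895 0.0915 [-1.8 -0.3 12.4]
6.6583
[ 0.3 -1.4  0.4]
0.010574748892293031 42.49746322631836 [ 0.7 -2.8  2.1] 8.1167 [ 5.320e-01  4.470e-01  1.552e+00 -1.000e-03  1.142e+00 -1.038e+00]
```

```bash
python3 - <<'E'
from h import *
q0=np.array(T.get_qpos()); 
for d in(.6,1.1,1.25,1.32,1.37,1.42,1.47):
    q=q0.copy();q[5]+=d;r.movej(q);m=T.get_torque();print(d,(T.get_qpos()[5]-q0[5]).round(3),m.round(3),T.get_contact_force().round(1))
    if abs(m[2])>.35: break
print(T.get_clock(),T.get_ee_pos())
E
```

```text
0.6 0.598 [-0.302  0.06  -0.043] [-0.  -2.2  2.8]
1.1 1.097 [-0.314 -0.119 -0.059] [ 0.5 -2.   1.6]
1.25 1.246 [-0.39  -0.217 -0.093] [-1.  -2.2  1.5]
1.32 1.316 [-0.381 -0.259 -0.042] [ 1.6 -2.3  1.9]
1.37 1.366 [-0.355 -0.251  0.546] [ 0.4 -1.9  2. ]
10.0583 [0.48425105 0.38452676 0.08383517]
```

```bash
python3 - <<'E'
from h import *
claw.set_gripper(.05); p=T.get_ee_pos(); r.line_to([p[0],p[1],.13],vel=.15)
o=down(np.pi); L=np.array([.4761,.1265])
claw.set_gripper(.07)
r.move_to([.43,.24,.25],o); im,M=snap("w3")
g=cv2.inRange(cv2.cvtColor(im,cv2.COLOR_BGR2HSV),(45,80,60),(80,255,255)); g[300:]=0;g[:240]=0
n,l,s,c=cv2.connectedComponentsWithStats(g); 
for i in range(1,n):
    if s[i,4]>15: print(c[i],plane(*ray("wrist",c[i],M),.0915))
print(T.get_clock())
E
```

```text
[172.975 278.675] [0.4758661  0.12605566 0.0915    ]
12.7583
```

View pics/w3.png

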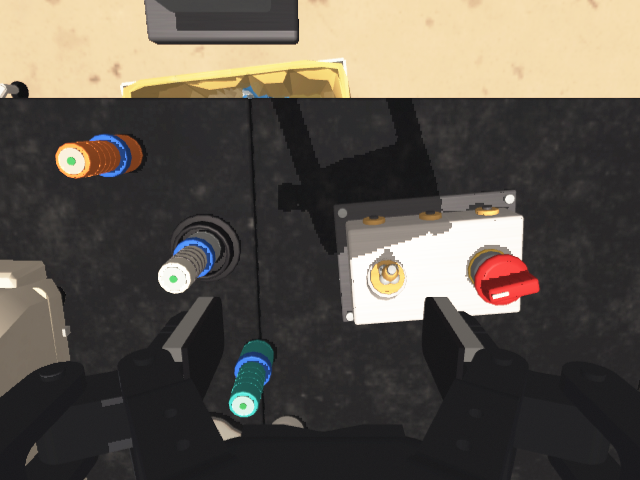

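The view shows the dash now at (500,295), with the bar about 75° clockwise in the world frame. That fits the 1.4 rad stop, so the vent is closed. Next I grasp the logger at (0.476,0.1263).

```bash
cat >> h.py <<'E'
S=np.array([.4857,.2943,.0622]); YAW=np.radians(4.4); AX=Ro.from_euler('z',YAW).apply([-.5,0,.8660254])
OT=(Ro.from_euler('z',YAW)*Ro.from_euler('y',-np.pi/6)*Ro.from_rotvec(down(np.pi))).as_rotvec()
E
python3 - <<'E'
from h import *
print("tool z",Ro.from_rotvec(OT).apply([0,0,1]),-AX)
o=down(np.pi); L=np.array([.476,.1263])
r.move_to([*L,.14],o); r.line_to([*L,.047],vel=.12); print(T.get_contact_force().round(1))
claw.set_gripper(0.,80); print(T.get_grip_width(),T.get_gripper_force(),T.get_ee_pos(),T.get_contact_force().round(1))
r.line_to([*L,.16],vel=.12); print(T.get_contact_force().round(1),T.get_grip_width())
r.move_to(S+AX*(.040+.075),OT); print(T.get_clock(),T.get_ee_pos(),S+AX*.115)
cv2.imwrite("pics/sc4.png",viewer.read_camera("scene"));cv2.imwrite("pics/sd4.png",viewer.read_camera("side"));snap("w4")
a=cv2.imread("pics/sc4.png")[170:290,170:330];b=cv2.imread("pics/sd4.png")[230:350,240:400]
w=cv2.imread("pics/w4.png")
A=lambda im:cv2.resize(im,(400,300),interpolation=cv2.INTER_CUBIC)
cv2.imwrite("pics/c4.png",np.vstack([np.hstack([A(a),A(b)]),np.hstack([A(w),A(w[200:440,160:480])])]))
E
```

```text
tool z [ 0.49852638  0.03835951 -0.8660254 ] [ 0.49852638  0.03835951 -0.8660254 ]
[ 0.1  0.5 -0.8]
0.02430005891392479 78.12139749526978 [0.47656956 0.1262908  0.04774947] [-0.5 -1.1  5. ]
[-0.8  0.8 -3.8] 0.024021870454535344
16.675 [0.42737455 0.28990037 0.16093689] [0.42836947 0.28988866 0.16179292]
```

View pics/c4.png

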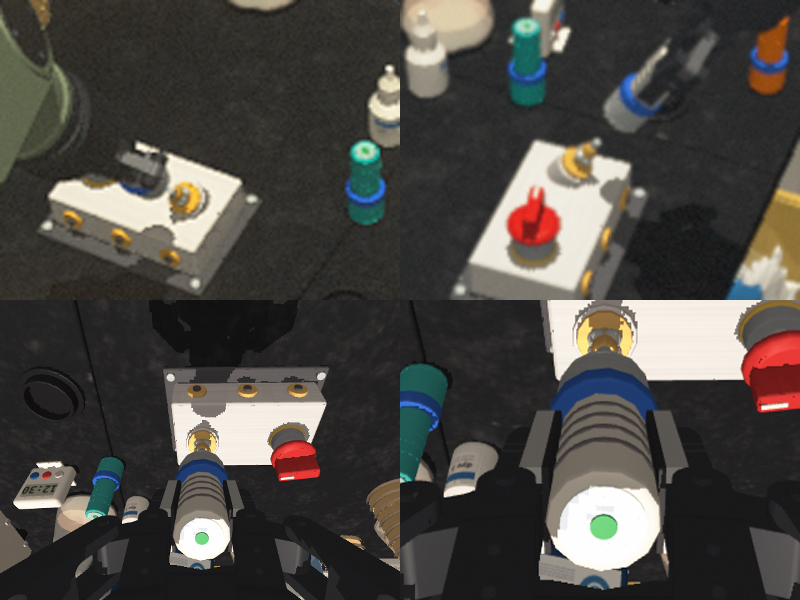

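The crops show the logger held near the axis of the tool, mouth hovering over the nipple. The green dot is at about (323,430) in w4, and the side view has the pin tip at about (319,287) and the flange at about (335,266). The timer, dropper and dummies are untouched. Before going down I check tilt and offset numerically.

```bash
python3 - <<'E'
from h import *
def proj(n,X,M=None):
    p=CP[n]
    if n=="wrist": X=np.linalg.inv(M@np.array(p["tool_from_camera"]))@np.r_[X,1]; X=X[:3]
    else: X=np.array(p["R"])@X+p["t"]
    u=np.array(p["camera_matrix"])@X; return (u/u[2])[:2].round(1)
M=np.load("pics/w4.npy"); tz=M[:3,2]; mouth=M[:3,3]+.0415*tz
print("tool z",tz.round(4),"mouth",mouth, "lateral err",(mouth-S-((mouth-S)@AX)*AX).round(4),"height",(mouth-S)@AX)
w=cv2.imread("pics/w4.png");h=cv2.cvtColor(w,cv2.COLOR_BGR2HSV)
g=cv2.inRange(h,(45,80,60),(80,255,255));z=np.zeros_like(g);z[400:460,300:350]=g[400:460,300:350]
m=cv2.moments(z,True);uv=(m['m10']/m['m00'],m['m01']/m['m00'])
o,d=ray("wrist",uv,np.eye(4));print("dot",uv,"tool pt",plane(o,d,-.0430).round(4))
def blue(im,roi):
    h=cv2.cvtColor(im,cv2.COLOR_BGR2HSV);b=cv2.inRange(h,(100,120,30),(125,255,255));x0,y0,x1,y1=roi;z=np.zeros_like(b);z[y0:y1,x0:x1]=b[y0:y1,x0:x1]
    n,l,s,c=cv2.connectedComponentsWithStats(z);i=1+s[1:,4].argmax();return s[i],c[i].round(1)
print("wrist flange",blue(w,(270,330,380,400)),"pred centre",proj("wrist",mouth-.0305*tz,M),"front-edge",proj("wrist",mouth-.025*tz,M))
sd=cv2.imread("pics/sd4.png");print("side flange",blue(sd,(322,250,352,290)),"pred",proj("side",mouth-.0305*tz),"mouth pred",proj("side",mouth),"pin pred",proj("side",S+.033*AX),"seen ~318.8,287.2", "wrist pin pred",proj("wrist",S+.033*AX,M),"seat",proj("wrist",S,M))
A=lambda im:cv2.resize(im,(400,400),interpolation=cv2.INTER_CUBIC)
cv2.imwrite("pics/c5.png",np.hstack([A(w[320:400,280:360]),A(sd[240:310,290:360])]))
E
```

```text
tool z [ 0.4983  0.0372 -0.8662] mouth [0.44989085 0.29089236 0.12587567] lateral err [ 0.0006 -0.0006  0.0003] height 0.07312727074155705Traceback (most recent call last):
  File "<stdin>", line 11, in <module>
ZeroDivisionError: float division by zero
```

```bash
python3 - <<'E'
from h import *
def proj(n,X,M=None):
    p=CP[n]
    if n=="wrist": X=(np.linalg.inv(M@np.array(p["tool_from_camera"]))@np.r_[X,1])[:3]
    else: X=np.array(p["R"])@X+p["t"]
    u=np.array(p["camera_matrix"])@X; return (u/u[2])[:2].round(1)
M=np.load("pics/w4.npy"); tz=M[:3,2]; mouth=M[:3,3]+.0415*tz
def blob(im,lo,hi,roi):
    b=cv2.inRange(cv2.cvtColor(im,cv2.COLOR_BGR2HSV),lo,hi);x0,y0,x1,y1=roi;z=np.zeros_like(b);z[y0:y1,x0:x1]=b[y0:y1,x0:x1]
    n,l,s,c=cv2.connectedComponentsWithStats(z);i=1+s[1:,4].argmax();return s[i],c[i].round(1)
w=cv2.imread("pics/w4.png");sd=cv2.imread("pics/sd4.png")
s,uv=blob(w,(45,80,60),(80,255,255),(300,360,345,400))
o,d=ray("wrist",uv,np.eye(4));print("dot",uv,"tool pt",plane(o,d,-.0430).round(4))
B=((100,120,30),(125,255,255))
print("wrist flange",blob(w,*B,(270,230,370,300)),"pred",proj("wrist",mouth-.0305*tz,M),"pin pred",proj("wrist",S+.033*AX,M),"seat",proj("wrist",S,M))
print("side flange",blob(sd,*B,(322,250,352,290)),"pred",proj("side",mouth-.0305*tz),"mouth",proj("side",mouth),"pin pred",proj("side",S+.033*AX))
A=lambda im:cv2.resize(im,(400,400),interpolation=cv2.INTER_CUBIC)
cv2.imwrite("pics/c5.png",np.hstack([A(w[210:290,280:360]),A(sd[240:310,290:360])]))
E
```

```text
dot [322.6 381.1] tool pt [-0.0003  0.0005 -0.043 ]
wrist flange (array([ 280,  255,   87,   45, 1714], dtype=int32), array([322.6, 272. ])) pred [321.5 299.9] pin pred [323.1 247.6] seat [323.1 232.8]
side flange (array([328, 259,  17,  18,  95], dtype=int32), array([333.2, 268.9])) pred [334.4 267.7] mouth [326.8 275.8] pin pred [317.3 286.3]
```

View pics/c5.png

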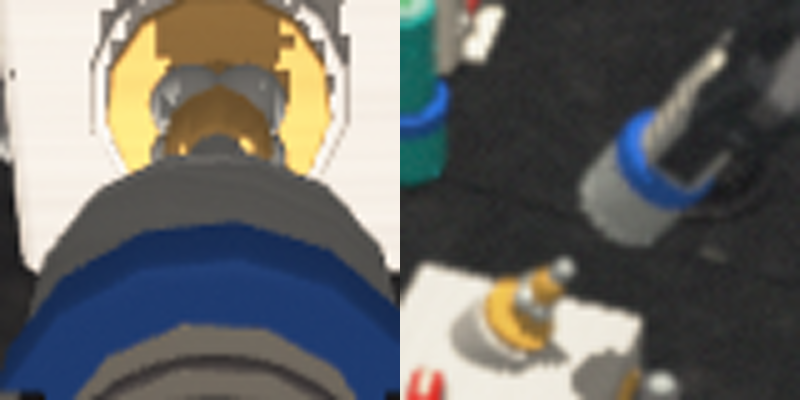

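The crop shows the mouth lined up with the pin to about 1 mm: wrist pin at (324,238), sleeve centre column at 322. I descend along the nipple axis while watching force.

```bash
cat >> h.py <<'E'
OFF=.0415
def st(h,lat=np.zeros(3),v=.03):
    r.line_to(S+AX*(h+OFF)+lat,vel=v,orientation=OT)
    F=np.array(T.get_contact_force());e=np.array(T.get_ee_pos())-S;a=F@AX
    print("h %.4f got %.4f axial %.1f lat %s pos_lat %s M %s w %.4f t %.2f"%(h,e@AX-OFF,a,(F-a*AX).round(1),((e-(e@AX)*AX)*1e3).round(1),np.round(T.get_torque(),2),T.get_grip_width(),T.get_clock()))
    return a,F-a*AX
E
python3 - <<'E'
from h import *
lat=np.array([-.0003,.0003,-.0001])
st(.045,lat,.08)
for h in(.036,.032,.028,.024,.020,.017,.0145):
    a,l=st(h,lat)
    if abs(a)>12 or np.linalg.norm(l)>8: break
E
```

```text
h 0.0450 got 0.0445 axial -0.8 lat [-1.1 -0.  -0.6] pos_lat [-0.3 -0.3 -0.2] M [-0.03  0.36  0.03] w 0.0244 t 17.33
h 0.0360 got 0.0360 axial -2.5 lat [-0.8 -0.5 -0.5] pos_lat [-0.4  0.3 -0.2] M [-0.04  0.43 -0.01] w 0.0244 t 17.78
h 0.0320 got 0.0319 axial -2.3 lat [-1.1  0.1 -0.6] pos_lat [-0.4  0.2 -0.2] M [-0.01  0.48 -0.02] w 0.0240 t 18.07
h 0.0280 got 0.0278 axial -2.0 lat [-1.   0.4 -0.6] pos_lat [-0.5  0.1 -0.3] M [-0.02  0.42  0.02] w 0.0245 t 18.35
h 0.0240 got 0.0238 axial -2.1 lat [-1.5 -0.3 -0.9] pos_lat [-0.5  0.2 -0.3] M [-0.03  0.37 -0.02] w 0.0243 t 18.63
h 0.0200 got 0.0198 axial -1.8 lat [-0.7 -0.2 -0.4] pos_lat [-0.5  0.2 -0.3] M [ 0.    0.39 -0.03] w 0.0242 t 18.92
h 0.0170 got 0.0169 axial -1.9 lat [-1.   1.5 -0.5] pos_lat [-0.4  0.2 -0.2] M [-0.    0.43 -0.01] w 0.0246 t 19.17
h 0.0145 got 0.0144 axial -2.2 lat [-0.9 -0.  -0.5] pos_lat [-0.4  0.2 -0.2] M [-0.03  0.42 -0.03] w 0.0245 t 19.42
```

Contact-free and centred. Now I press home, with a firmer grip.

```bash
python3 - <<'E'
from h import *
lat=np.array([-.0003,.0003,-.0001])
claw.set_gripper(0.,110)
for h in np.arange(.013,-.012,-.0015):
    a,l=st(h,lat)
    if a>24 or np.linalg.norm(l)>12: break
E
```

```text
h 0.0130 got 0.0130 axial -1.5 lat [-1.1 -0.3 -0.6] pos_lat [-0.4  0.2 -0.2] M [-0.04  0.46  0.07] w 0.0242 t 19.88
h 0.0115 got 0.0115 axial 0.0 lat [-0.9 -1.  -0.6] pos_lat [-0.5 -0.1 -0.3] M [-0.34  0.49 -0.12] w 0.0240 t 20.13
h 0.0100 got 0.0099 axial 0.4 lat [-1.2 -2.6 -0.8] pos_lat [-0.5  0.1 -0.3] M [-0.33  0.46 -0.15] w 0.0238 t 20.38
h 0.0085 got 0.0082 axial -2.3 lat [-0.3 -2.1 -0.3] pos_lat [-0.6 -0.  -0.3] M [-0.35  0.41 -0.23] w 0.0241 t 20.63
h 0.0070 got 0.0070 axial 2.1 lat [-1.8 -3.1 -1.1] pos_lat [-0.4  0.1 -0.2] M [-0.55  0.56 -0.26] w 0.0239 t 20.88
h 0.0055 got 0.0055 axial 0.9 lat [-1.3 -3.  -0.9] pos_lat [-0.4  0.1 -0.2] M [-0.55  0.5  -0.3 ] w 0.0236 t 21.13
h 0.0040 got 0.0040 axial -0.6 lat [-1.6 -4.2 -1.1] pos_lat [-0.4  0.1 -0.2] M [-0.58  0.56 -0.32] w 0.0242 t 21.38
h 0.0025 got 0.0028 axial 6.7 lat [-2.5 -4.5 -1.6] pos_lat [-0.4  0.2 -0.2] M [-0.68  0.74 -0.39] w 0.0236 t 21.63
h 0.0010 got 0.0015 axial 10.0 lat [-2.4 -4.2 -1.6] pos_lat [-0.3  0.2 -0.2] M [-0.69  0.8  -0.36] w 0.0238 t 21.88
h -0.0005 got 0.0001 axial 11.7 lat [-2.5 -4.5 -1.6] pos_lat [-0.3  0.2 -0.2] M [-0.78  0.85 -0.39] w 0.0241 t 22.13
h -0.0020 got -0.0008 axial 17.9 lat [-4.  -5.8 -2.5] pos_lat [-0.3  0.3 -0.2] M [-0.92  1.07 -0.48] w 0.0238 t 22.38
h -0.0035 got -0.0010 axial 36.5 lat [-5.3 -6.2 -3.3] pos_lat [0.  0.6 0. ] M [-1.29  1.72 -0.69] w 0.0240 t 22.63
```

```bash
python3 - <<'E'
from h import *
for dy in(.0000,-.0005,-.0010):
    a,l=st(-.0030,np.array([-.0004,.0003+dy,-.0003]))
    if abs(l[1])<2.5: break
r.dwell(.5); st(-.0030,np.array([-.0004,.0003+dy,-.0003]))
w,M=snap("w6");sd=viewer.read_camera("side")
A=lambda im:cv2.resize(im,(400,400),interpolation=cv2.INTER_CUBIC)
cv2.imwrite("pics/c6.png",np.hstack([A(w[180:400,210:430]),A(sd[240:330,270:360])]))
print(T.get_clock())
E
```

```text
h -0.0030 got -0.0009 axial 31.0 lat [-5.2 -5.8 -3.2] pos_lat [0.1 0.6 0.1] M [-1.17  1.49 -0.58] w 0.0240 t 22.88
h -0.0030 got -0.0009 axial 29.9 lat [-5.9 -4.1 -3.6] pos_lat [0.1 0.6 0.1] M [-0.85  1.5  -0.44] w 0.0239 t 23.13
h -0.0030 got -0.0009 axial 30.2 lat [-5.2 -2.3 -3.1] pos_lat [0.1 0.5 0.1] M [-0.63  1.59 -0.29] w 0.0238 t 23.38
h -0.0030 got -0.0009 axial 29.3 lat [-5.1 -3.  -3.1] pos_lat [0.1 0.5 0.1] M [-0.64  1.58 -0.32] w 0.0238 t 24.13
24.2333
```

View pics/c6.png

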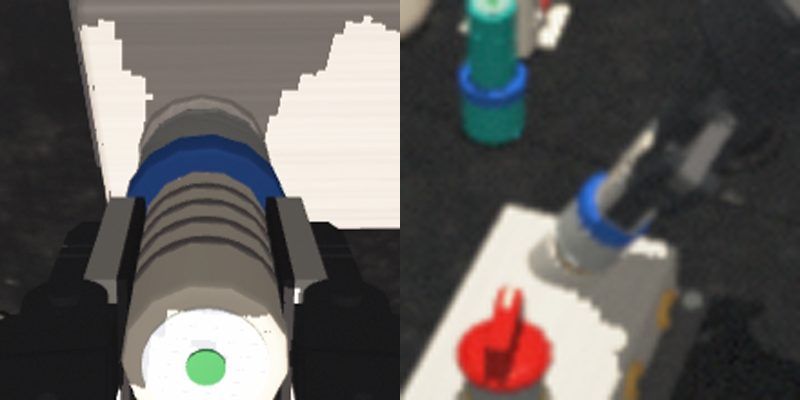

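The crops show the sleeve down on the shoulder with no stem visible (wrist crop about (205,100), side crop about (575,262)). The logger is square in the grip, and the axial push holds steady at about 30 N against a hard stop. The vent is up and still closed.

```bash
python3 - <<'E'
from h import *
r.sign_off(); print(T.get_clock())
E
```

```text
the job is handed in; nothing more can be done
the job is handed in; nothing more can be done
```

The job is handed in at about 24 s on the robot's clock: the vent was pressed fully down, released and turned to its closed stop, and the logger is still gripped and pressed home on the nipple at about 30 N; no verdict was returned.

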